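# Rings on the post, then hold the swing arm level over the flask-support stand

## Robot

A 6-joint arm with a two-finger parallel gripper is mounted at the origin on the work surface. World frame = base frame: x ahead of the robot, y to its left, z up, the work surface at z = 0. Lengths are in m, angles in degrees, forces in N, time in s.
With the tool pointing down it reaches from about 0.15 to 0.775 m from the base axis. Payload 6.1 kg.
Tool frame: the origin (TCP) lies on the centre line of the jaws, within the pads' length; the fingertips stand 22 mm ahead of it and the grasp point (between the pads) lies 3 mm ahead of it; x points along the fingers, y is the direction in which the jaws open and shut, and the axes are right-handed (so a half turn about x gives the same grasp; the last joint's range is limited). The gripper opens to 85 mm and grips with 20 to 120 N. Pads are 22 mm wide; open, the fingers measure 114 mm over their backs; the gripper's body (76 mm by 85 mm) begins 54 mm behind the grasp point. The pads swing forward as they close: fully open they stand 13 mm farther back than shut.
Start: joints at [68.583, 7.208, -2.269, 80.523, 0, 90], TCP at [0.192, 0.489, 0.253] pointing down, gripper open.
Joint ranges: [-155.77, 155.77], [-54.66, 111.73], [-72.52, 77.12], [-102.08, 115.82], [-83.92, 84.16], [-180, 180]. Speed limits (degrees/s): [136.94, 136.94, 172.46, 180, 180, 180].

## Interface

Orientations are given as a 3x3 rotation matrix whose columns are the frame's x, y, z axes.
In Python, from rig import * gives the robot as it stands.
- The arm moves only by the tool move_arm, never from a script. Its argument "targets" is one flat list of numbers, 5 for each row, row after row: the shift along the world's x, y, z in units of 25 mm (1.0 is 25 mm), then the turn about the world's z in units of 8 degrees (1.0 is 8 degrees), then the opening, from 0 (shut) to 1 (fully open). In form: [x, y, z, roll, jaw, x, y, z, roll, jaw, ...]. A call has exactly 10 rows; each row is the pose to reach, as a shift and turn from the pose commanded when the call began; what a row does not reach only later rows make up. A row lasts 1/10 s, in which the tool goes at most 50 mm and 8.59 degrees, less where a joint would pass 70% of its speed; a pose out of reach is approached as far as the arm can. A call with a gripper value outside its range is refused whole. The fingers move at their own pace and stop on an object; "grip_force" is the grip in N (left out, the last holds). Time passes only in rows, so rows that repeat a pose let the fingers close, or fill a call up. It gives the time, the measured TCP pose, the force and the opening at its end, in the units of the state.
- state(): the state, without advancing time (a new reading comes with each control period).
- snapshot(name): name is "scene" or "top" or "wrist"; returns (picture, depth): 480x640x3 uint8, red, green, blue; 480x640 float32, m along the optical axis (not along the pixel's ray), 0 where there is no reading.
- camera_model(name): a dict with "fx", "fy", "cx", "cy" (pixels), "position" and "attitude" of the camera in the world. Camera axes: x right, y down, z forward; pixel columns grow to the right and rows downward; lengths in m; the calibration is good to about 2 mm. A picture is of the moment at which its call begins: read the wrist's pose just before it. camera_model takes no time and is no camera call; for the wrist camera it gives the pose at the moment of the call.
- sign_off(): hands the job in, once; it reports no verdict.
The state is a dict: "t": time; "joint_pos": joint angles; "qvel": joint speeds; "joint_torque": joint torques, N m; "position": TCP position; "ee_rot": TCP orientation; "ft_force": force on the tool from outside, world axes, zero at the start; "moment": the same for the moment, N m; "width": opening from 0.0 (shut) to 1.0 (fully open).
Only numpy, scipy, OpenCV 4.12 (cv2) and the standard library are available. Lean on these libraries where they do the work, as an engineer would, in place of code of your own. Each camera call takes 0.05 s, during which the arm holds its last target. There are 200 camera calls.

## Task

Assemble the flask-support stand: thread the wide steel collar and then the narrow steel bushing down the stand's post, each fully home, and let go of them. Then lift the cast swing arm by its balance point on the bar and finish while still holding it, level and still, a few centimetres (2 to 6) clear above the post's tip, with its bore over the post and its ring over the stand's heater dish, so that I can grease the post before it goes on. Leave the beaker, the bottle and the spanner where they are.

Things in the scene. Friction and masses are not known exactly. Their poses are not given: they have to be found in the camera images.
- stand: Grey base plate fixed to the bench, 250 x 110 mm, top 12 mm above the bench, with a steel post and a round white heater dish. Origin on the post axis at bench level; z up; x from the post towards the dish. The plate spans x -45 to +205, y +-55 mm. Post: 16 mm diameter, stands 52 mm above the plate, last 6 mm tapering to 9 mm.
- post_tip (a point): Centre of the top of the post, 64 mm above the bench.
- dish_centre (a point): Centre of the top of the heater dish (white disc with dark coil rings, 90 mm diameter, top 34 mm above the bench), 162 mm from the post axis along the stand's x.
- collar_mid (a point): Wide steel collar: ring 52 mm outside diameter, 20 mm hole, 18 mm high, about 0.2 kg, lying flat on the bench, loose. The point is on its axis half-way up. Fully home it sits on the stand's plate.
- bushing_mid (a point): Narrow steel bushing: ring 36 mm outside diameter, 20 mm hole, 20 mm high, about 0.1 kg, lying flat on the bench, loose. The point is on its axis half-way up. Fully home it sits on top of the collar. The collar and the bushing may swap places at the start.
- swing_balance (a point): Balance point (centre of mass) of the loose swing arm, inside its bar, 50 mm from the bore axis (much nearer the boss than the arm's middle), 15 mm above the arm's underside. Axes: z up, x along the bar from boss to ring. The bar is straight, 14 mm wide, its underside 8 mm and top 26 mm above the arm's underside; it runs from the boss to the ring.
- swing_bore (a point): Centre of the lower mouth of the swing arm's bore, on the arm's underside; same axes as swing_balance.
- swing_ring (a point): Centre of the swing arm's open ring at the arm's underside, 162 mm from the bore axis along the bar.
- swing: Cast swing arm, light grey metal, lying flat on the bench, 222 mm long, 0.6 to 0.9 kg. One end: heavy round boss, 48 mm diameter, 36 mm high, with an upright 20 mm bore. Other end: flat open ring, 72 mm outside, 54 mm inside diameter, 14 mm high. A bar joins them. Origin: on the bore axis at the underside; axes as swing_balance.
- collar: The wide collar; origin at the centre of its underside.
- bushing: The narrow bushing; origin at the centre of its underside.
- beaker: Bystander: glass beaker 68 mm across, 90 mm high; origin under its centre. Leave alone.
- reagent: Bystander: amber bottle 64 mm across, about 130 mm high; origin under its centre. Leave alone.
- spanner: Bystander: steel spanner lying flat on the bench beside the stand. Leave alone.
Mind the look-alikes: they are no part of the job. Several things have the shape of the swing; the one meant has the colours described above. Leave any green look-alike of the collar alone.

How it is judged (in metres and radians):
On the way, in this order (a step that is already met when the one before it is completed fails the run):
1. the wide collar is fully home on the stand's plate around the post, and let go (horizontal distance between collar_mid and post_tip below 0.005 m and z of collar_mid in the frame of stand below 0.024 m and angle between collar_mid's own z axis and vertical below 0.1 rad and contact force between the fingers and collar below 0.2 N), for 0.2 s.
2. the bushing is fully home on the collar around the post, and let go (horizontal distance between bushing_mid and post_tip below 0.005 m and z of bushing_mid in the frame of stand between 0.036 and 0.043 m and angle between bushing_mid's own z axis and vertical below 0.1 rad and contact force between the fingers and bushing below 0.2 N), for 0.2 s.
At the end, for the whole second after the job is handed in: Collar on the plate, bushing on the collar (within 3 mm of home). Swing arm gripped within 20 mm of its balance point, carried by the fingers alone, still, level within 5 degrees, underside 10 to 80 mm above the post tip, bore within 12 mm of the post axis, ring within 25 mm of the dish centre (horizontal distance between each of collar_mid, bushing_mid and post_tip below 0.005 m and z of collar_mid in the frame of stand below 0.024 m and z of bushing_mid in the frame of stand below 0.043 m and horizontal distance between swing_bore and post_tip below 0.012 m and horizontal distance between swing_ring and dish_centre below 0.025 m and z of swing_bore in the frame of stand between 0.074 and 0.144 m and angle between swing_balance's own z axis and vertical below 0.09 rad and horizontal distance between the grasp point and swing_balance below 0.02 m and contact force between the fingers and swing above 1 N and contact force between swing and stand below 0.1 N and contact force between swing and collar below 0.1 N and contact force between swing and bushing below 0.1 N and linear speed of swing below 0.02 m/s and angular speed of swing below 0.15 rad/s); the arm keeps its last pose, push and grip.
It fails at once if the beaker, the bottle or the spanner is moved by more than 20 mm (distance of any of beaker, reagent, spanner from where it was at the start of the episode above 0.02 m).
It also fails if it takes over 72 s, if anything falls off the work surface, if the arm or the gripper's body presses on something with over 40 N, if the wrist force passes 120 N, or if a joint passes its speed limit or range.

## Working session

There is one attempt and no reset: what is moved stays moved. The work goes in short steps, Python scripts to look and compute and a tool call to move; the robot and the scene stay as the last step left them, time stands still between calls to the robot, and variables do not carry over. Pictures are saved under pics/ and viewed, about 8 in all and at most 12, crops included, and the job is handed in when it is done.

Besides the shell and the picture viewer there is one more tool, called after "Request:" as a command line: name --argument value ..., lists and objects as JSON in quotes. move_arm: Moves the arm, as the interface text tells. Its arguments: {"type":"object","properties":{"targets":{"type":"array"},"grip_force":{"type":"number"}},"required":["targets"]}

```bash
mkdir -p pics; cat > h.py <<'E'
from rig import *
import numpy as np, cv2
def save(n,f):
    p,d=snapshot(n); m=camera_model(n); cv2.imwrite(f'pics/{f}.png',p[:,:,::-1]); np.savez(f'pics/{f}.npz',p=p,d=d,**{k:np.array(v) for k,v in m.items()}); return p,d,m
def load(f): return dict(np.load(f'pics/{f}.npz'))
def pt(m,u,v,z=None,d=None):
    r=np.array([(u-m['cx'])/m['fx'],(v-m['cy'])/m['fy'],1.]); R=np.array(m['attitude']); R=R if R.shape==(3,3) else None
    w=R@r; o=np.array(m['position'])
    return o+w*((z-o[2])/w[2] if d is None else d)
def cloud(m):
    d=m['d']; v,u=np.mgrid[:480,:640]; r=np.stack([(u-m['cx'])/m['fx'],(v-m['cy'])/m['fy'],np.ones_like(d)],-1)*d[...,None]
    return r@np.array(m['attitude']).T+np.array(m['position'])
E
python3 - <<'E'
from h import *
for n in('top','scene'):
    p,d,m=save(n,n+'0'); print(m)
print(state())
E
```

```text
{'fx': 559.1480202475975, 'fy': 559.1480202475975, 'cx': 319.596131207156, 'cy': 239.81394616983954, 'position': array([0.27152272, 0.07228763, 1.47279926]), 'attitude': array([[ 0.0179755 , -0.98018992,  0.19724249],
       [-0.99983712, -0.01730271,  0.00513395],
       [-0.00161942, -0.19730265, -0.98034129]])}
{'fx': 447.59513559770255, 'fy': 447.59513559770255, 'cx': 314.93842944997687, 'cy': 232.41577021507157, 'position': array([ 1.0600497 , -0.5012449 ,  0.67510456]), 'attitude': array([[ 0.75059281,  0.41324138, -0.51559867],
       [ 0.66076201, -0.4717773 ,  0.58379769],
       [-0.00199838, -0.77888236, -0.62716686]])}
{'t': 0.1, 'joint_pos': array([ 6.85844081e+01,  7.23834770e+00, -2.32177816e+00,  8.05226235e+01,
        7.20034548e-04,  9.00011920e+01]), 'qvel': array([ 0.01637823, -0.13129778,  0.20824097,  0.01511853, -0.0682109 ,
       -0.04356465]), 'joint_torque': array([ 1.81767300e-03, -4.36900914e+01,  3.53608167e+01,  1.35983151e-02,
        9.10067456e-05, -1.72874707e-06]), 'position': array([0.19156734, 0.48844036, 0.25259215]), 'ee_rot': array([[-5.39037734e-04,  3.65149126e-01,  9.30948885e-01],
       [-1.33994335e-03,  9.30947920e-01, -3.65149523e-01],
       [-9.99998957e-01, -1.44424814e-03, -1.25369144e-05]]), 'ft_force': array([-0.76182031, -0.50122557, -0.47655841]), 'moment': array([-0.03532197, -0.00762376,  0.02189872]), 'width': 1.002593586528474}
```

View pics/top0.png

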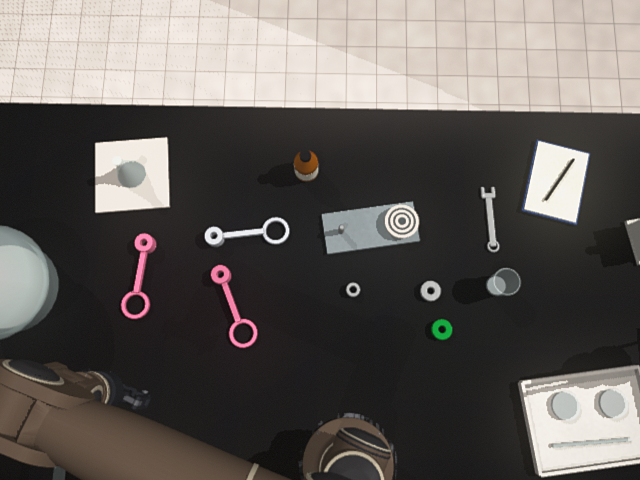

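View pics/scene0.png

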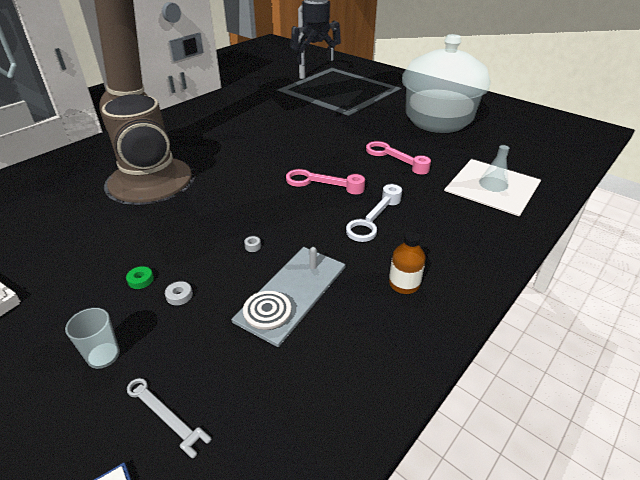

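The top view shows the post tip near (341,229), the dish at (402,221), the collar at (430,291) and the bushing at (353,290). The white swing has its boss at (214,236) and its ring at (275,231). The pink arms and the green ring are the look-alikes.

```bash
python3 - <<'E'
from h import *
m=load('top0'); C=cloud(m)
def comp(u,v,r,zlo,zhi,name):
    sub=np.zeros((480,640),bool); sub[v-r:v+r+1,u-r:u+r+1]=1
    k=sub&(C[...,2]>zlo)&(C[...,2]<zhi); P=C[k]
    (cx,cy),R=cv2.minEnclosingCircle(P[:,:2].astype(np.float32)); print(name,k.sum(),'z med',np.median(P[:,2]).round(4),'circle',round(cx,4),round(cy,4),round(R,4),'mean',P.mean(0).round(4))
print('bench z',np.median(C[300:320,380:400,2]))
comp(430,291,14,.011,.025,'collar'); comp(353,290,12,.012,.027,'bushing')
comp(341,229,8,.03,.08,'post');comp(402,221,22,.026,.045,'dish')
comp(214,236,13,.028,.045,'boss');comp(275,231,18,.006,.02,'ring')
p=m['p'].astype(int)
for n,u,v,z in(('collar',430.5,291,.018),('bushing',353,290,.02),('dish',402,221.5,.034),('boss',214,236.5,.036),('ring',275.3,231,.014),('post',341,228.5,.064),('beaker',504,282,.045),('bottle',306,165,.07)): print(n,pt(m,u,v,z)[:2].round(4))
c=m['p'][190:310,195:455,::-1]; cv2.imwrite('pics/crop1.png',cv2.resize(c,None,fx=3,fy=3,interpolation=cv2.INTER_CUBIC))
E
```

```text
bench z 0.0002186924227590703
collar 259 z med 0.0178 circle 0.4361 -0.2109 0.0263 mean [ 0.4355 -0.2108  0.0178]
bushing 106 z med 0.0198 circle 0.4353 -0.0082 0.0181 mean [ 0.4352 -0.0079  0.0199]
post 43 z med 0.0592 circle 0.5913 0.0248 0.009 mean [0.5885 0.025  0.0545]
dish 888 z med 0.0349 circle 0.6161 -0.1355 0.0463 mean [ 0.6158 -0.1348  0.0349]
boss 228 z med 0.0353 circle 0.5708 0.353 0.0296 mean [0.5684 0.3578 0.035 ]
ring 297 z med 0.0128 circle 0.5874 0.1962 0.062 mean [0.5891 0.1987 0.0125]
collar [ 0.4333 -0.2114]
bushing [ 0.4321 -0.0094]
dish [ 0.6142 -0.1369]
boss [0.5646 0.3571]
ring [0.5869 0.1986]
post [0.5857 0.025 ]
beaker [ 0.4568 -0.395 ]
bottle [0.7538 0.119 ]
```

View pics/crop1.png

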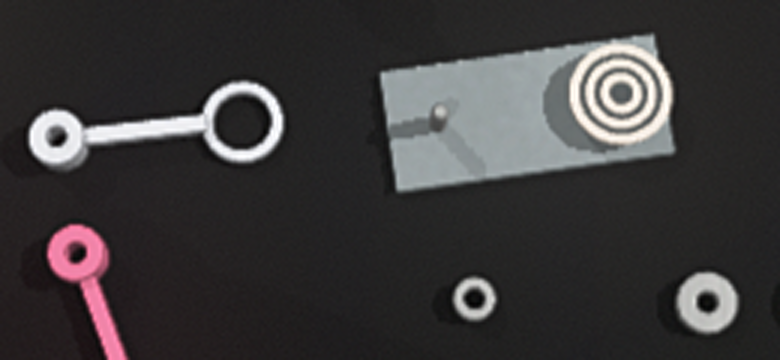

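Request:
move_arm --targets '[9.76, -28, -2.1, -7.6, 1, 9.76, -28, -2.1, -7.6, 1, 9.76, -28, -2.1, -7.6, 1, 9.76, -28, -2.1, -7.6, 1, 9.76, -28, -2.1, -7.6, 1, 9.76, -28, -2.1, -7.6, 1, 9.76, -28, -2.1, -7.6, 1, 9.76, -28, -2.1, -7.6, 1, 9.76, -28, -2.1, -7.6, 1, 9.76, -28, -2.1, -7.6, 1]'

```text
t: 1.1
position: [0.3558, 0.0157, 0.2179]
ee_rot: [[0.001, 0.991, 0.135], [0.0, 0.135, -0.991], [-1.0, 0.001, -0.0]]
ft_force: [0.8, 1.0, -0.6]
width: 0.999
```

Request:
move_arm --targets '[3.2, -9, -0.7, 0, 1, 3.2, -9, -0.7, 0, 1, 3.2, -9, -0.7, 0, 1, 3.2, -9, -0.7, 0, 1, 3.2, -9, -0.7, 0, 1, 3.2, -9, -0.7, 0, 1, 3.2, -9, -0.7, 0, 1, 3.2, -9, -0.7, 0, 1, 3.2, -9, -0.7, 0, 1, 3.2, -9, -0.7, 0, 1]'

```text
t: 2.1
position: [0.4358, -0.2062, 0.2009]
ee_rot: [[0.001, 0.991, 0.137], [-0.0, 0.137, -0.991], [-1.0, 0.001, 0.0]]
ft_force: [0.3, -0.1, 0.5]
width: 0.997
```

```bash
python3 - <<'E'
from h import *
s=state(); p,d,m=save('wrist','w1'); print(s['position'],m)
for z in (.0,.018): 
    P=s['position'].copy(); P[2]=z; q=np.array(m['attitude']).T@(P-m['position']); print(q[:2]/q[2]*m['fx']+[m['cx'],m['cy']])
E
```

```text
[ 0.4357871  -0.20623947  0.20089968] {'fx': 341.78694687143354, 'fy': 341.78694687143354, 'cx': 325.46241889997594, 'cy': 245.51806068675316, 'position': array([ 0.4256302 , -0.12966082,  0.32016311]), 'attitude': array([[ 9.90495252e-01,  1.31046372e-01,  4.17852075e-02],
       [ 1.37546783e-01, -9.44111876e-01, -2.99555752e-01],
       [ 1.94216137e-04,  3.02455971e-01, -9.53163337e-01]])}
[324.90586649 221.37639348]
[324.87903745 226.02211942]
```

View pics/w1.png

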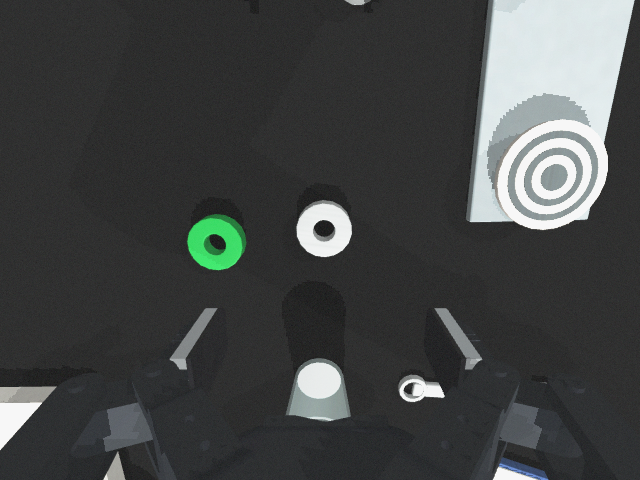

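The wrist view shows the collar at about (324,229), between the jaws. The green look-alike is at (217,242), well clear on the left.

```bash
cat >> h.py <<'E'
def top(m,u,v,r,z,tol=.004,pr=''):
    "centre of a flat ring top of height z near pixel u,v, from the depth cloud's outer contour and an ellipse fit"
    C=cloud(m); k=np.zeros((480,640),np.uint8); k[v-r:v+r+1,u-r:u+r+1]=1
    k&=(abs(C[...,2]-z)<tol).astype(np.uint8)
    c=max(cv2.findContours(k,cv2.RETR_EXTERNAL,cv2.CHAIN_APPROX_NONE)[0],key=len)
    P=np.array([pt(m,*q,z=z)[:2] for q in c[:,0]]).astype(np.float32)
    A=np.c_[2*P,np.ones(len(P))]; s=np.linalg.lstsq(A,(P**2).sum(1),rcond=None)[0]
    (x,y),R=cv2.minEnclosingCircle(P)
    print(pr,'fit',s[:2].round(4),'r',np.sqrt(s[2]+s[0]**2+s[1]**2).round(4),'enc',round(x,4),round(y,4),round(R,4)); return s[:2]
E
python3 - <<'E'
from h import *
m=load('w1'); top(m,324,229,36,.018,pr='collar'); top(m,552,174,64,.034,pr='dish')
print(pt(m,324,230,.018))
m=load('top0'); top(m,430,291,16,.018,pr='collar'); top(m,402,221,24,.034,pr='dish')
E
```

```text
collar fit [ 0.4352 -0.2101] r 0.025 enc 0.4352 -0.2099 0.0258
dish fit [ 0.6146 -0.1349] r 0.0445 enc 0.6144 -0.1342 0.0457
[ 0.43550461 -0.21006263  0.018     ]
collar fit [ 0.435  -0.2101] r 0.0233 enc 0.4356 -0.2106 0.026
dish fit [ 0.6168 -0.135 ] r 0.0429 enc 0.6164 -0.1348 0.0456
```

Request:
move_arm --targets '[0, -0.16, -2, 0, 1, 0, -0.16, -4, 0, 1, 0, -0.16, -5.5, 0, 1, 0, -0.16, -6.5, 0, 1, 0, -0.16, -6.96, 0, 1, 0, -0.16, -6.96, 0, 0.6, 0, -0.16, -6.96, 0, 0.5, 0, -0.16, -6.96, 0, 0.4, 0, -0.16, -6.96, 0, 0.3, 0, -0.16, -6.96, 0, 0.3]' --grip_force 40

```text
t: 3.15
position: [0.4368, -0.2117, 0.0286]
ee_rot: [[0.003, 0.991, 0.135], [-0.001, 0.135, -0.991], [-1.0, 0.002, 0.002]]
ft_force: [-2.0, 1.0, 5.1]
width: 0.581
```

Request:
move_arm --targets '[0, 0, 1, 0, 0.3, 0, 0, 2.5, 0, 0.3, 0, 0, 4, 0, 0.3, 2, 2.4, 4, 0, 0.3, 4, 4.8, 4, 0, 0.3, 5.5, 6.6, 4, 0, 0.3, 6.1, 7.25, 4, 0, 0.3, 6.1, 7.25, 4, 0, 0.3, 6.1, 7.25, 4, 0, 0.3, 6.1, 7.25, 4, 0, 0.3]'

```text
t: 4.15
position: [0.5888, -0.0293, 0.127]
ee_rot: [[0.0, 0.991, 0.137], [-0.0, 0.137, -0.991], [-1.0, 0.0, 0.0]]
ft_force: [-0.6, -0.7, -2.0]
width: 0.579
```

```bash
python3 - <<'E'
from h import *
s=state(); p,d,m=save('wrist','w2'); print(s['position'],s['width'],s['ft_force'])
cv2.imwrite('pics/w2c.png',cv2.resize(p[80:380,160:560,::-1],None,fx=2,fy=2))
E
```

```text
[ 0.5888207  -0.02926518  0.12702808] 0.5786650805721335 [-0.63357342 -0.72990203 -2.00875781]
```

View pics/w2c.png

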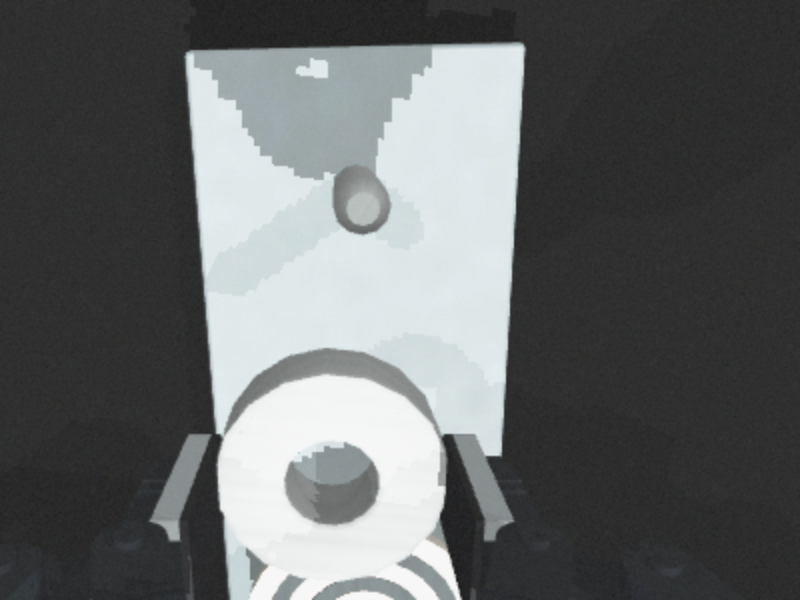

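The crop shows the post-tip face centred at (363,208), which is (341.5,184) in the full image. The held collar's hole centre is at (332,483), or (326,321.5) in full.

```bash
python3 - <<'E'
from h import *
m=load('w2'); C=cloud(m)
k=np.zeros((480,640),bool); k[270:368,272:380]=1; k&=(m['p'].min(2)>200)&(C[...,2]>.08)
P=C[k]; z=np.median(P[:,2]); P=P[abs(P[:,2]-z)<.006]; print('z',z,'plane',np.linalg.lstsq(np.c_[P[:,:2],np.ones(len(P))],P[:,2],rcond=None)[0])
c=top(m,326,320,62,z,.005,'collar'); print('hole',pt(m,326,321.5,z))
q=pt(m,341.5,184,.064); print('post',q, C[184,341])
E
```

```text
z 0.11481671414530407 plane [-0.0014063   0.00121254  0.11567225]
collar fit [ 0.5884 -0.028 ] r 0.0262 enc 0.5889 -0.0302 0.0294
hole [ 0.58878315 -0.02892731  0.11481671]
post [0.58976271 0.02435228 0.064     ] [0.58957699 0.02416546 0.06277079]
```

Request:
move_arm --targets '[0.04, 1, 0, 0, 0.3, 0.04, 1.8, 0, 0, 0.3, 0.04, 2.11, -0.3, 0, 0.3, 0.04, 2.11, -0.8, 0, 0.3, 0.04, 2.11, -1, 0, 0.3, 0.04, 2.11, -1.15, 0, 0.3, 0.04, 2.11, -1.3, 0, 0.3, 0.04, 2.11, -1.45, 0, 0.3, 0.04, 2.11, -1.6, 0, 0.3, 0.04, 2.11, -1.7, 0, 0.3]'

```text
t: 5.2
position: [0.5894, 0.0227, 0.0837]
ee_rot: [[-0.0, 0.991, 0.135], [-0.0, 0.135, -0.991], [-1.0, -0.0, 0.0]]
ft_force: [-0.2, 0.4, -2.8]
width: 0.581
```

Request:
move_arm --targets '[0, 0, -0.2, 0, 0.3, 0, 0, -0.4, 0, 0.3, 0, 0, -0.6, 0, 0.3, 0, 0, -0.8, 0, 0.3, 0, 0, -1, 0, 0.3, 0, 0, -1.2, 0, 0.3, 0, 0, -1.35, 0, 0.3, 0, 0, -1.5, 0, 0.3, 0, 0, -1.6, 0, 0.3, 0, 0, -1.6, 0, 0.3]'

```text
t: 6.2
position: [0.5892, 0.0228, 0.0436]
ee_rot: [[-0.001, 0.991, 0.135], [-0.0, 0.135, -0.991], [-1.0, -0.001, -0.0]]
ft_force: [0.0, 0.5, -1.0]
width: 0.58
```

Request:
move_arm --targets '[0, 0, -0.06, 0, 0.3, 0, 0, -0.06, 0, 0.7, 0, 0, -0.06, 0, 0.8, 0, 0, -0.06, 0, 0.9, 0, 0, 0.3, 0, 1, 0, 0, 1, 0, 1, 0, 0, 2, 0, 1, 0, 0, 3.2, 0, 1, 0, 0, 4, 0, 1, 0, 0, 4, 0, 1]'

```text
t: 7.2
position: [0.5913, 0.0229, 0.1483]
ee_rot: [[0.007, 0.991, 0.135], [0.0, 0.135, -0.991], [-1.0, 0.007, 0.001]]
ft_force: [0.5, 0.9, 0.4]
width: 0.999
```

```bash
python3 - <<'E'
from h import *
s=state(); p,d,m=save('wrist','w3'); print(s['position'],s['width'],s['ft_force'])
C=cloud(m)
k=np.zeros((480,640),bool)
P=C.reshape(-1,3); q=(np.hypot(P[:,0]-.5897,P[:,1]-.0243)<.03)&(P[:,2]>.005); P=P[q]
print(np.histogram(P[:,2],bins=np.arange(.005,.085,.004)))
q=P[abs(P[:,2]-.030)<.003]; print(len(q),cv2.minEnclosingCircle(q[:,:2].astype(np.float32)),np.linalg.lstsq(np.c_[q[:,:2],np.ones(len(q))],q[:,2],rcond=None)[0])
E
```

```text
[0.59129756 0.02285482 0.14827184] 0.9991334776030193 [0.45995266 0.92469312 0.3690484 ]Traceback (most recent call last):
  File "<stdin>", line 3, in <module>
  File "h.py", line 11, in cloud
    d=m['d']; v,u=np.mgrid[:480,:640]; r=np.stack([(u-m['cx'])/m['fx'],(v-m['cy'])/m['fy'],np.ones_like(d)],-1)*d[...,None]
      ~^^^^^
KeyError: 'd'
```

```bash
python3 - <<'E'
from h import *
m=load('w3'); C=cloud(m)
P=C.reshape(-1,3); q=(np.hypot(P[:,0]-.5897,P[:,1]-.0243)<.032)&(P[:,2]>.005); P=P[q]
h,e=np.histogram(P[:,2],bins=np.arange(.006,.085,.004)); print([(round(a,3),int(n)) for a,n in zip(e,h)])
q=P[abs(P[:,2]-.030)<.003]; print(len(q),cv2.minEnclosingCircle(q[:,:2].astype(np.float32)),np.linalg.lstsq(np.c_[q[:,:2],np.ones(len(q))],q[:,2],rcond=None)[0])
T=P[P[:,2]>.060]; print('tip',T.mean(0))
E
```

```text
[(np.float64(0.006), 1236), (np.float64(0.01), 66), (np.float64(0.014), 77), (np.float64(0.018), 84), (np.float64(0.022), 837), (np.float64(0.026), 2112), (np.float64(0.03), 33), (np.float64(0.034), 36), (np.float64(0.038), 35), (np.float64(0.042), 38), (np.float64(0.046), 39), (np.float64(0.05), 48), (np.float64(0.054), 180), (np.float64(0.058), 239), (np.float64(0.062), 0), (np.float64(0.066), 0), (np.float64(0.07), 0), (np.float64(0.074), 0), (np.float64(0.078), 0)]
598 ((0.5885533690452576, 0.024328501895070076), 0.025330208241939545) [0.00094965 0.00805059 0.02683249]
tip [0.58786546 0.03639422 0.20762604]
```

Request:
move_arm --targets '[-1.5, -0.3, 0, 0, 1, -3.2, -0.6, 0, 0, 1, -4.8, -1, 0, 0, 1, -5.8, -1.2, 0, 0, 1, -6.16, -1.24, 0, 0, 1, -6.16, -1.24, -1.2, 0, 0.8, -6.16, -1.24, -2.4, 0, 0.75, -6.16, -1.24, -2.7, 0, 0.75, -6.16, -1.24, -2.7, 0, 0.75, -6.16, -1.24, -2.7, 0, 0.75]'

```text
t: 8.25
position: [0.4361, -0.0081, 0.0771]
ee_rot: [[0.0, 0.991, 0.136], [0.0, 0.136, -0.991], [-1.0, 0.0, 0.0]]
ft_force: [-0.6, -0.2, -0.0]
width: 0.752
```

```bash
python3 - <<'E'
from h import *
s=state(); save('wrist','w4'); print(s['position'],s['width'])
m=load('w4'); C=cloud(m); P=C.reshape(-1,3); P=P[(np.hypot(P[:,0]-.435,P[:,1]+.008)<.028)&(abs(P[:,2]-.02)<.004)]
print(len(P),P.mean(0),cv2.minEnclosingCircle(P[:,:2].astype(np.float32)))
E
```

```text
[ 0.436124   -0.00814819  0.07713959] 0.7518639883906135
2008 [ 0.43486336 -0.00721487  0.01871577] ((0.434911847114563, -0.007971486076712608), 0.018058715388178825)
```

Request:
move_arm --targets '[-0.04, 0.01, -0.7, 0, 0.75, -0.04, 0.01, -1.4, 0, 0.75, -0.04, 0.01, -1.9, 0, 0.75, -0.04, 0.01, -1.9, 0, 0.55, -0.04, 0.01, -1.9, 0, 0.4, -0.04, 0.01, -1.9, 0, 0.25, -0.04, 0.01, -1.9, 0, 0.1, -0.04, 0.01, -1.9, 0, 0.1, -0.04, 0.01, -1.9, 0, 0.1, -0.04, 0.01, -1.9, 0, 0.1]'

```text
t: 9.3
position: [0.4353, -0.008, 0.0303]
ee_rot: [[0.002, 0.991, 0.135], [-0.0, 0.135, -0.991], [-1.0, 0.002, 0.0]]
ft_force: [-1.4, 0.2, 6.4]
width: 0.398
```

Request:
move_arm --targets '[0, 0, 1, 0, 0.1, 0, 0, 2.5, 0, 0.1, 0, 0, 4, 0, 0.1, 1.5, -0.2, 4, 0, 0.1, 3.2, -0.4, 4, 0, 0.1, 5, -0.7, 4, 0, 0.1, 6.16, -0.85, 4, 0, 0.1, 6.16, -0.85, 4, 0, 0.1, 6.16, -0.85, 4, 0, 0.1, 6.16, -0.85, 4, 0, 0.1]'

```text
t: 10.3
position: [0.5873, -0.0291, 0.1289]
ee_rot: [[-0.001, 0.991, 0.136], [0.0, 0.136, -0.991], [-1.0, -0.001, -0.0]]
ft_force: [0.5, -0.1, -1.2]
width: 0.393
```

```bash
python3 - <<'E'
from h import *
s=state(); p,d,m=save('wrist','w5'); print(s['position'],s['width'],s['ft_force'])
cv2.imwrite('pics/w5c.png',cv2.resize(p[80:380,160:560,::-1],None,fx=2,fy=2))
E
```

```text
[ 0.58728899 -0.0291116   0.12893554] 0.3929620076698388 [ 0.47289493 -0.13314554 -1.16088092]
```

View pics/w5c.png

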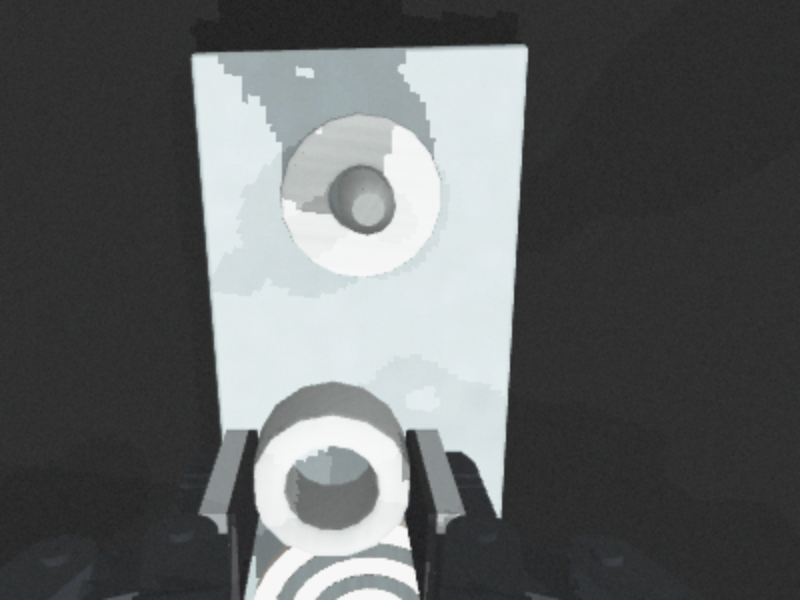

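The collar sits flat around the post. The tip face is at crop (368,209), full (344,184.5). The bushing's hole is centred at crop (332,487), full (326,323.5).

```bash
python3 - <<'E'
from h import *
m=load('w5'); C=cloud(m)
k=np.zeros((480,640),bool); k[288:358,286:366]=1; k&=(m['p'].min(2)>215)&(C[...,2]>.08)
P=C[k]; z=np.median(P[:,2]); P=P[abs(P[:,2]-z)<.006]; print('z',z,'plane',np.linalg.lstsq(np.c_[P[:,:2],np.ones(len(P))],P[:,2],rcond=None)[0])
top(m,326,320,45,z,.005,'bushing'); print('hole',pt(m,326,323.5,z))
print('post',pt(m,344,184.5,.064), C[184,344]); top(m,341,177,44,.030,.003,'collar')
E
```

```text
z 0.11730750132451559 plane [-0.00253872  0.00177453  0.11884826]
bushing fit [ 0.5875 -0.0278] r 0.0187 enc 0.5878 -0.0282 0.0227
hole [ 0.58789198 -0.0287319   0.1173075 ]
post [0.59024646 0.02500431 0.064     ] [0.59034343 0.02502955 0.06203673]
collar fit [0.5896 0.0242] r 0.025 enc 0.5896 0.0242 0.0256
```

Request:
move_arm --targets '[0.08, 1, 0, 0, 0.1, 0.08, 1.8, 0, 0, 0.1, 0.08, 2.12, -0.3, 0, 0.1, 0.08, 2.12, -0.8, 0, 0.1, 0.08, 2.12, -1, 0, 0.1, 0.08, 2.12, -1.15, 0, 0.1, 0.08, 2.12, -1.3, 0, 0.1, 0.08, 2.12, -1.45, 0, 0.1, 0.08, 2.12, -1.6, 0, 0.1, 0.08, 2.12, -1.7, 0, 0.1]'

```text
t: 11.35
position: [0.5904, 0.0236, 0.0861]
ee_rot: [[-0.0, 0.991, 0.135], [-0.0, 0.135, -0.991], [-1.0, -0.0, 0.0]]
ft_force: [-0.5, 0.3, -1.3]
width: 0.393
```

Request:
move_arm --targets '[0, 0, -0.15, 0, 0.1, 0, 0, -0.3, 0, 0.1, 0, 0, -0.45, 0, 0.1, 0, 0, -0.6, 0, 0.1, 0, 0, -0.75, 0, 0.1, 0, 0, -0.85, 0, 0.1, 0, 0, -0.9, 0, 0.1, 0, 0, -0.95, 0, 0.1, 0, 0, -0.97, 0, 0.1, 0, 0, -0.97, 0, 0.1]'

```text
t: 12.35
position: [0.5904, 0.0238, 0.0623]
ee_rot: [[0.0, 0.991, 0.135], [-0.0, 0.135, -0.991], [-1.0, 0.0, 0.0]]
ft_force: [0.2, 0.7, -1.1]
width: 0.394
```

Request:
move_arm --targets '[0, 0, -0.03, 0, 0.1, 0, 0, -0.03, 0, 0.5, 0, 0, -0.03, 0, 0.6, 0, 0, -0.03, 0, 0.8, 0, 0, -0.03, 0, 0.9, 0, 0, 0.5, 0, 1, 0, 0, 1.5, 0, 1, 0, 0, 3, 0, 1, 0, 0, 4, 0, 1, 0, 0, 4, 0, 1]'

```text
t: 13.35
position: [0.5926, 0.0239, 0.1677]
ee_rot: [[0.008, 0.991, 0.135], [0.0, 0.135, -0.991], [-1.0, 0.008, 0.001]]
ft_force: [0.1, 0.3, -0.3]
width: 0.998
```

```bash
python3 - <<'E'
from h import *
save('wrist','w6'); m=load('w6')
for n,z,r in(('bushing',.05,.022),('collar',.03,.03)):
    P=cloud(m).reshape(-1,3); P=P[(np.hypot(P[:,0]-.59,P[:,1]-.0245)<r)&(abs(P[:,2]-z)<.006)]; print(n,len(P),np.median(P[:,2]),cv2.minEnclosingCircle(P[:,:2].astype(np.float32)))
E
```

```text
bushing 1347 0.046080782320141955 ((0.5897517800331116, 0.024031994864344597), 0.01809021085500717)
collar 1351 0.02617183603806761 ((0.5885744094848633, 0.024001747369766235), 0.025891859084367752)
```

Request:
move_arm --targets '[-0.6, 11, 0.6, 0, 1, -0.6, 11, 0.6, 0, 1, -0.6, 11, 0.6, 0, 1, -0.6, 11, 0.6, 0, 1, -0.6, 11, 0.6, 0, 1, -0.6, 11, 0.6, 0, 1, -0.6, 11, 0.6, 0, 1, -0.6, 11, 0.6, 0, 1, -0.6, 11, 0.6, 0, 1, -0.6, 11, 0.6, 0, 1]'

```text
t: 14.4
position: [0.5755, 0.2974, 0.1771]
ee_rot: [[-0.0, 0.991, 0.134], [-0.0, 0.134, -0.991], [-1.0, -0.0, 0.0]]
ft_force: [-0.5, -0.4, 0.5]
width: 1.003
```

```bash
python3 - <<'E'
from h import *
s=state(); p,d,m=save('wrist','w7'); print(s['position'],s['ee_rot'][:2,1])
E
```

```text
[0.57546454 0.29738438 0.17705133] [0.99101911 0.13371942]
```

View pics/w7.png

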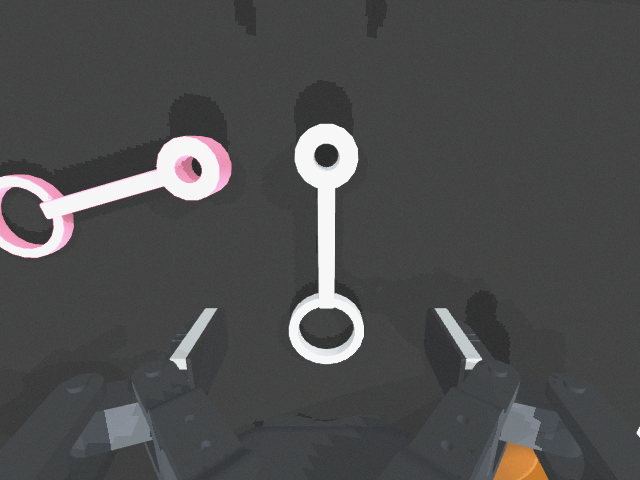

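The white swing's bore is at (326,155), its ring centre is at (326,328), and the bar runs straight down between them. The jaws are already square to the bar.

```bash
python3 - <<'E'
from h import *
m=load('w7')
b=top(m,326,155,36,.036,.003,'boss'); print('bore px',pt(m,326.3,155,.036)[:2])
r=top(m,326,328,45,.014,.004,'ring'); print(pt(m,326,327,.014)[:2])
d=r-b; print('len',np.hypot(*d),'yaw',np.degrees(np.arctan2(*d[::-1])),'bal',b+d/np.hypot(*d)*.05)
print('stand yaw', np.degrees(np.arctan2(-.135-.0245,.6155-.5897)))
for u,v in((326,215),(326,260),(326,285)): print(cloud(m)[v,u])
E
```

```text
boss fit [0.5678 0.3605] r 0.023 enc 0.5679 0.3606 0.0236
bore px [0.56784594 0.36175068]
ring fit [0.5894 0.202 ] r 0.0317 enc 0.5894 0.2021 0.0362
[0.58883372 0.20595113]
len 0.15998962574142325 yaw -82.24144583038044 bal [0.57456695 0.31098102]
stand yaw -80.81167871876974
[0.57406303 0.31447497 0.02457678]
[0.57926084 0.27625693 0.02531602]
[0.58237381 0.25337274 0.02503687]
```

Request:
move_arm --targets '[-0.04, 0.55, -1.5, 0, 0.8, -0.04, 0.55, -3, 0, 0.7, -0.04, 0.55, -4.5, 0, 0.6, -0.04, 0.55, -5.5, 0, 0.5, -0.04, 0.55, -6, 0, 0.5, -0.04, 0.55, -6, 0, 0.3, -0.04, 0.55, -6, 0, 0.1, -0.04, 0.55, -6, 0, 0, -0.04, 0.55, -6, 0, 0, -0.04, 0.55, -6, 0, 0]' --grip_force 90

```text
t: 15.45
position: [0.5751, 0.3125, 0.0287]
ee_rot: [[0.002, 0.991, 0.135], [0.0, 0.135, -0.991], [-1.0, 0.002, -0.0]]
ft_force: [-0.8, -2.5, 3.3]
width: 0.141
```

Request:
move_arm --targets '[0, 0, 0, 0, 0, 0, 0, 0, 0, 0, 0, 0, 0.3, 0, 0, 0, 0, 0.8, 0, 0, 0, 0, 1.5, 0, 0, 0, 0, 2.5, 0, 0, 0, 0, 3.5, 0, 0, 0, 0, 4, 0, 0, 0, 0, 4.2, 0, 0, 0, 0, 4.2, 0, 0]'

```text
t: 16.45
position: [0.5743, 0.3126, 0.1322]
ee_rot: [[-0.0, 0.991, 0.136], [0.0, 0.136, -0.991], [-1.0, -0.0, -0.0]]
ft_force: [0.2, -0.2, -9.1]
width: 0.139
```

```bash
python3 - <<'E'
from h import *
s=state(); p,d,m=save('wrist','w8'); print(s['position'],s['width'],s['ft_force'],s['moment'])
E
```

```text
[0.57432892 0.31262693 0.13219591] 0.13910165207968417 [ 0.15906741 -0.22936538 -9.05365447] [ 0.04080738 -0.01644017  0.02335678]
```

View pics/w8.png

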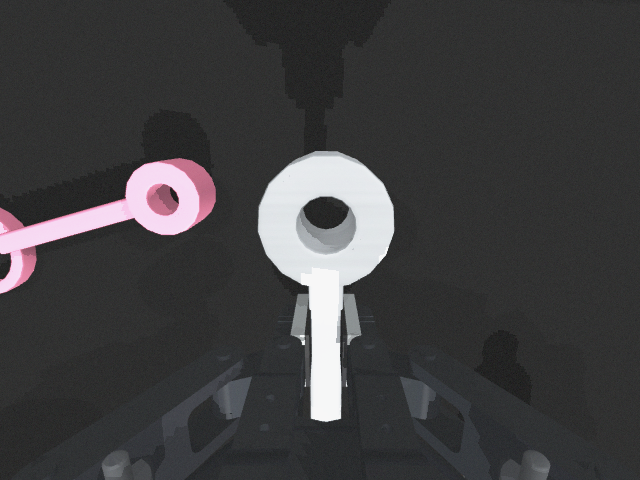

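The swing is lifted, with the bore centred near (326,225) and the bar between the pads. Next I measure its level and where the bore is.

```bash
cat >> h.py <<'E'
def bosschk(f):
    m=load(f); C=cloud(m); k=np.zeros((480,640),bool); k[145:268,255:398]=1; k&=C[...,2]>.1
    P=C[k]; z=np.median(P[:,2]); P=P[abs(P[:,2]-z)<.004]
    pl=np.linalg.lstsq(np.c_[P[:,:2]-P[:,:2].mean(0),np.ones(len(P))],P[:,2],rcond=None)[0]
    print('top z',z,'slope',pl[:2].round(4)); return top(m,326,215,72,float(z),.005,'boss')
E
python3 - <<'E'
from h import *
b=bosschk('w8'); print('hole',pt(load('w8'),326,224.5,.14)[:2])
E
```

```text
top z 0.13691689685960723 slope [-0.0004  0.0014]
boss fit [0.5678 0.3608] r 0.0233 enc 0.5678 0.3608 0.0238
hole [0.56785538 0.36165108]
```

Request:
move_arm --targets '[0, -0.2, 0, 0, 0, 0.05, -0.6, 0, 0.04, 0, 0.1, -1.2, 0, 0.1, 0, 0.15, -2, 0, 0.18, 0, 0.2, -2.9, 0, 0.18, 0, 0.26, -3.8, 0, 0.18, 0, 0.32, -4.7, 0, 0.18, 0, 0.38, -5.6, 0, 0.18, 0, 0.44, -6.4, 0, 0.18, 0, 0.48, -7, 0, 0.18, 0]'

```text
t: 17.5
position: [0.5859, 0.1353, 0.1316]
ee_rot: [[-0.001, 0.987, 0.159], [-0.001, 0.159, -0.987], [-1.0, -0.001, 0.001]]
ft_force: [-1.1, 0.0, -8.7]
width: 0.14
```

Request:
move_arm --targets '[0.04, -0.7, 0, 0, 0, 0.08, -1.5, 0, 0, 0, 0.14, -2.4, 0, 0, 0, 0.2, -3.3, 0, 0, 0, 0.26, -4.2, 0, 0, 0, 0.32, -5, 0, 0, 0, 0.38, -5.7, 0, 0, 0, 0.42, -6.2, 0, 0, 0, 0.44, -6.45, 0, 0, 0, 0.44, -6.45, 0, 0, 0]'

```text
t: 18.5
position: [0.5974, -0.0243, 0.1321]
ee_rot: [[-0.0, 0.987, 0.159], [0.0, 0.159, -0.987], [-1.0, -0.0, -0.0]]
ft_force: [0.0, 0.1, -8.5]
width: 0.145
```

```bash
python3 - <<'E'
from h import *
s=state(); p,d,m=save('wrist','w9'); print(s['position'],s['ee_rot'],s['ft_force']); save('top','t9'); save('scene','s9')
bosschk('w9')
a=load('t9')['p'][170:320,250:450]; b=load('s9')['p'][150:400,180:480]
cv2.imwrite('pics/fin.png',np.hstack([cv2.resize(x[:,:,::-1],(400,h)) for x,h in((a,400),(b,400))]))
E
```

```text
[ 0.59740591 -0.02433699  0.13214156] [[-1.11360191e-04  9.87209792e-01  1.59426515e-01]
 [ 1.46164231e-04  1.59426530e-01 -9.87209785e-01]
 [-9.99999983e-01 -8.66334158e-05 -1.62048529e-04]] [ 0.02442498  0.09234346 -8.47583548]
top z 0.13788648282628885 slope [0.0005 0.003 ]
boss fit [0.59   0.0246] r 0.0233 enc 0.5901 0.0246 0.0238
```

View pics/fin.png

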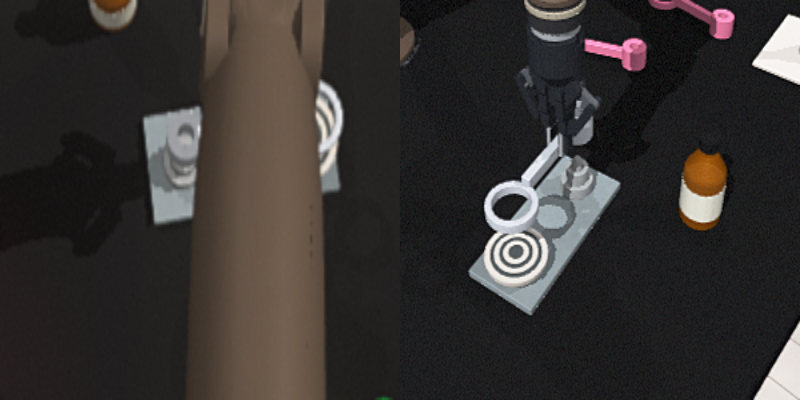

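The side view shows the arm held level, its ring over the dish and its bore over the stacked collar and bushing. The measured bore is (0.590, 0.0246) against a post at (0.590, 0.024), so I'm handing in.

```bash
python3 - <<'E'
from rig import *
s=state(); print(abs(s['qvel']).max(),s['width'],s['ft_force']); sign_off()
E
```

```text
0.3601186319504191 0.1392953439630747 [ 6.89567525e-01 -7.82758311e-03 -9.36587225e+00]
the job is handed in; nothing more can be done
```

The job is handed in: the collar and bushing are on the post and let go, and the arm is still holding the swing over the stand. It took about 19 s of robot time against the 72 s limit. No verdict is reported at hand-in.

- **Collar and bushing:** after I let go of the bushing, the wrist camera put both axes within about 1.5 mm of the post. Their tops were exactly 20 mm apart, as they should be. The absolute heights in that picture read about 4 mm low because the arm was still settling, so I relied on the 20 mm difference.
- **Swing arm:** it is gripped about 1.5 mm from its balance point and level to about 0.2°. Its underside is roughly 39 mm above the post tip, and the bore is within 1 mm of the post axis.
- **Ring over the dish:** I calculated this from the bore position and the bar's direction, about 1 mm off the dish centre. The scene picture shows it over the dish, but I didn't measure the ring directly.
- **At hand-in:** the wrist carried about 9 N, which fits the swing's weight, and the joints were nearly still (at most 0.4°/s).
- **Bystanders:** the arm's path stayed clear of the beaker, bottle and spanner, but I didn't measure their positions again.

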